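# Disinfect the keypad and the key return box with the UV wand

### The job

Disinfect the counter with the UV wand: lift the wand out of its charging stand and first hold its lamp tip steady, pointing straight down, about 4 cm above the middle of the PIN keypad for two seconds without touching the keypad. Then pass the blade down through the narrow slot in the roof of the key return box until the red band on the blade is level with the roof, and finish while holding it there, upright and still in the gripper, not let go and not resting on the box. Leave the pen cup, the bottle and the stapler where they are.

Things in the scene. Friction and masses are not known exactly. Their poses are not given: they have to be found in the camera images.
- wand: UV wand, loose, 0.15-0.31 kg, upright in its stand at the start, axes parallel to the stand's. Origin: middle of the lamp tip (lowest point); z up along the wand. White blade 14 (x) by 50 mm (y) up to 80 mm above the tip, then the handle. Its clear lowest 7 mm are rounded (radius 7 mm, small flat at the bottom). Red band 55 to 65 mm above the tip. Same when turned half round about z.
- wand_handle (a point): Middle of the wand's grey handle, 112 mm above the tip; axes as the wand's. The handle has flat sides, 28 mm (x) by 60 mm (y), and runs from 80 to 145 mm above the tip: grip it from above across its 28 mm. The wand's centre of mass is 80 to 95 mm above the tip. It is not attached to the stand and lifts straight out.
- stand: Black charging stand, fixed, 85 mm (x) by 95 mm (y), 55 mm high, with a pocket in the middle of its top, 45 mm deep and about 1.5 mm wider than the blade on each side. Origin: centre of its underside on the counter, z up; the pocket floor is 10 mm above it. A green light strip lies on its -x side.
- keybox: Key return box, fixed, grey sides, clear far (+x) side, aluminium roof, 130 mm (x) by 170 mm (y), 110 mm high, hollow inside: roof plate 6 mm thick, inner floor 6 mm above the counter. Origin: centre of its underside on the counter, z up.
- slot (a point): Centre of the slot in the roof of the key return box, at the roof's top face (110 mm above the counter). Axes as the box's: the slot is 16 mm (x) by 52 mm (y), which is 2 mm more than the blade each way (1 mm a side), with plain edges (the wand's rounded tip is the lead-in); a yellow frame is printed around it. The wand's handle does not fit through.
- keypad_top (a point): Middle of the top face of the PIN keypad, 24 mm above the counter. The keypad is fixed, black, 110 mm (x) by 90 mm (y), 24 mm high, with 4 rows of 3 keys that stand 2 mm proud (white; the row nearest the robot red, yellow, green). z points up.
- pen_cup: Bystander: dark steel pen cup, loose, 68 mm across at the rim, 85 mm high, pens up to 130 mm. Origin: centre of its underside.
- sanitiser: Bystander: green bottle with a white cap, loose, 52 mm across, 130 mm high. Origin: centre of its underside.
- stapler: Bystander: black stapler, loose, 125 mm (x) by 34 mm, 53 mm high. Origin: centre of its underside.
Mind the look-alikes: they are no part of the job. What is shaped like the part that bears keypad_top but blue or brown is not meant.

How it is judged:
On the way:
1. the wand is held steady, pointing down, 20 to 65 mm above the middle of the keypad for 1.5 s (horizontal distance between wand and keypad_top below 0.02 m and z of wand in the frame of keypad_top between 0.02 and 0.065 m and angle between wand's own z axis and vertical below 0.15 rad and linear speed of wand below 0.02 m/s and contact force between the fingers and wand above 1 N), for 1.5 s.
At the end, for the whole second after the job is handed in: The blade is through the slot, its tip 50 to 70 mm below the roof's top face (80 would be resting on the handle) and within 10 mm of the slot's axis, tilted under 0.1 rad, slower than 20 mm/s, gripped by the fingers (over 1 N), pressing on the box with under 20 N (z of wand in the frame of slot between -0.07 and -0.05 m and horizontal distance between wand and slot below 0.01 m and angle between wand's own z axis and vertical below 0.1 rad and linear speed of wand below 0.02 m/s and contact force between the fingers and wand above 1 N and contact force between wand and keybox below 20 N); the arm keeps its last pose, push and grip.
It fails at once if the wand touches the keypad (contact force between wand and keypad above 0.5 N).
It fails at once if the pen cup, bottle or stapler is moved by more than 15 mm (distance of any of pen_cup, sanitiser, stapler from where it was at the start of the episode above 0.015 m).
It also fails if it takes over 69 s, if anything falls off the work surface, if the arm or the gripper's body presses on something with over 40 N, if the wrist force passes 120 N, or if a joint passes its speed limit or range.

### The arm

A 6-joint arm with a two-finger parallel gripper is mounted at the origin on the work surface. World frame = base frame: x ahead of the robot, y to its left, z up, the work surface at z = 0. Lengths are in m, angles in rad, forces in N, time in s.
With the tool pointing down it reaches from about 0.35 to 0.775 m from the base axis. Payload 5.5 kg.
Tool frame: the origin (TCP) lies midway between the tips of the shut fingers; the grasp point (between the pads) lies 19 mm behind it; z points along the fingers, x is the direction in which the jaws open and shut, and the axes are right-handed (so a half turn about z gives the same grasp; the last joint's range is limited). The gripper opens to 85 mm and grips with 20 to 120 N. Pads are 22 mm wide; open, the fingers measure 114 mm over their backs; the gripper's body (76 mm by 85 mm) begins 54 mm behind the grasp point. The pads swing forward as they close: fully open they stand 13 mm farther back than shut.
Start: joints at [-1.249, 0.313, 0.046, 1.304, 0, 1.431], TCP at [0.256, -0.515, 0.231] pointing down, gripper open.
Joint ranges: [-2.76, 2.76], [-0.86, 1.69], [-1.03, 1.26], [-2.2, 2.34], [-1.47, 1.5], [-3.14, 3.14]. Speed limits (rad/s): [2.57, 2.57, 3.14, 3.14, 3.14, 3.14].

### API

Orientations are given as a unit quaternion [w, x, y, z].
In Python, from workcell import env gives the robot as it stands. The module is installed in compiled form; this text tells all that it offers.
- The arm moves only by the tool apply_moves, never from a script. Its argument "moves" is a list of rows, each a list of 3 entries, a list of its own where there are three numbers: the shift along the tool's x, y, z in cm, then the turn about the tool's z in degrees, then the opening, from 0 (shut) to 1 (fully open). In form: [[[x, y, z], yaw, gripper], ...]. A call has exactly 10 rows; each row is the pose to reach, as a shift and turn from the pose commanded when the call began, along the tool's axes at that moment; what a row does not reach only later rows make up. A row lasts 1/8 s, in which the tool goes at most 62.5 mm and 10.7 degrees, less where a joint would pass 70% of its speed; a pose out of reach is approached as far as the arm can. A call with a gripper value outside its range is refused whole. The fingers move at their own pace and stop on an object; "squeeze" is the grip in N (left out, the last holds). Time passes only in rows, so rows that repeat a pose let the fingers close, or fill a call up. It gives the time, the measured TCP pose, the force and the opening at its end, in the units of the state.
- env.get_state(): the state, without advancing time (a new reading comes with each control period).
- env.read_camera(name): name is "scene" or "top"; returns a dict with "pixels" (480x640x3 uint8, red, green, blue), "fov_y" (degrees; the focal length in pixels is half the picture's height over the tangent of half this angle, whatever the lens; pixels are square), "cx", "cy" (the principal point, pixels), "world_from_camera" (4x4, takes a point from camera to world coordinates). Camera axes: x right, y down, z forward; pixel columns grow to the right and rows downward; lengths in m; the calibration is good to about 2 mm. A picture is of the moment at which its call begins. There is no depth.
- env.hand_in(): hands the job in, once; it reports no verdict.
The state is a dict: "clock": time; "joint_pos": joint angles; "qvel": joint speeds; "tau": joint torques, N m; "tcp_pos": TCP position; "orientation": TCP orientation; "wrist_force": force on the tool from outside, world axes, zero at the start; "ft_torque": the same for the moment, N m; "finger_gap": finger opening in m.
Only numpy, scipy, OpenCV 4.12 (cv2) and the standard library are available. Lean on these libraries where they do the work, as an engineer would, in place of code of your own. Each camera call takes 0.05 s, during which the arm holds its last target.

## Working session

There is one attempt and no reset: what is moved stays moved. The work goes in short steps, Python scripts to look and compute and a tool call to move; the robot and the scene stay as the last step left them, time stands still between calls to the robot, and variables do not carry over. Pictures are saved under pics/ and viewed, and the job is handed in when it is done.

Besides the shell and the picture viewer there is one more tool, called after ">>>" as name(argument=value, ...) on one line, values as JSON. apply_moves: Moves the arm, as the interface text tells. Its arguments: {"type":"object","properties":{"moves":{"type":"array","items":{"type":"array"}},"squeeze":{"type":"number"}},"required":["moves"]}

```bash
mkdir -p pics; cat > h.py <<'E'
import numpy as np, cv2, json
from workcell import env
def snap(name,f):
    d=env.read_camera(name); cv2.imwrite('pics/'+f+'.png',d['pixels'][:,:,::-1])
    np.savez('pics/'+f+'.npz',p=d['pixels'],fov=d['fov_y'],c=[d['cx'],d['cy']],T=d['world_from_camera']); return d
def load(f):
    z=np.load('pics/'+f+'.npz'); return z
def ray(z,uv):
    f=240/np.tan(np.radians(float(z['fov']))/2); c=z['c'];T=z['T']
    uv=np.atleast_2d(uv).astype(float)
    d=np.c_[(uv-c)/f,np.ones(len(uv))]@T[:3,:3].T
    return T[:3,3],d
def onplane(z,uv,h):
    o,d=ray(z,uv); return o+d*((h-o[2])/d[:,2])[:,None]
def proj(z,P):
    f=240/np.tan(np.radians(float(z['fov']))/2);T=z['T']
    p=(np.atleast_2d(P)-T[:3,3])@T[:3,:3]; return p[:,:2]/p[:,2:]*f+z['c']
def tri(z1,u1,z2,u2):
    o1,d1=ray(z1,u1);o2,d2=ray(z2,u2);d1=d1[0];d2=d2[0]
    A=np.c_[d1,-d2];s=np.linalg.lstsq(A,o2-o1,rcond=None)[0]
    a=o1+s[0]*d1;b=o2+s[1]*d2;return (a+b)/2,np.linalg.norm(a-b)
E
python3 - <<'E'
from h import *
for n in('scene','top'):
    d=snap(n,n+'0');print(n,d['fov_y'],d['cx'],d['cy'],np.round(d['world_from_camera'],3).tolist())
print(env.get_state())
E
```

```text
scene 54.915021315526225 322.2564617082803 238.76123739196137 [[0.395, 0.655, -0.645, 1.229], [0.919, -0.268, 0.29, -0.217], [0.017, -0.707, -0.707, 0.783], [0.0, 0.0, 0.0, 1.0]]
top 47.11101675070573 328.39969966170787 238.8630205756445 [[-0.022, -0.997, 0.07, 0.535], [-1.0, 0.022, -0.006, 0.06], [0.005, -0.07, -0.998, 1.32], [0.0, 0.0, 0.0, 1.0]]
{'clock': 0.1, 'joint_pos': array([-1.24859721e+00,  3.13957552e-01,  4.50964062e-02,  1.30362409e+00,
       -1.68589016e-05,  1.43120519e+00]), 'qvel': array([ 0.00024124, -0.00175627,  0.00276544,  0.00042663, -0.00064278,
       -0.00054181]), 'tau': array([ 1.86165256e-03, -4.81728566e+01,  2.99241972e+01,  1.28939934e-02,
       -1.44328078e-04, -2.52357103e-05]), 'tcp_pos': array([ 0.25603499, -0.51433175,  0.23048127]), 'orientation': array([-5.33710975e-04,  8.50161908e-01, -5.26520671e-01, -6.54470015e-04]), 'wrist_force': array([-1.46898475, -0.34561689,  0.06225399]), 'ft_torque': array([ 0.02343518, -0.01536285,  0.04681126]), 'finger_gap': 0.08516773435578387}
```

View pics/scene0.png

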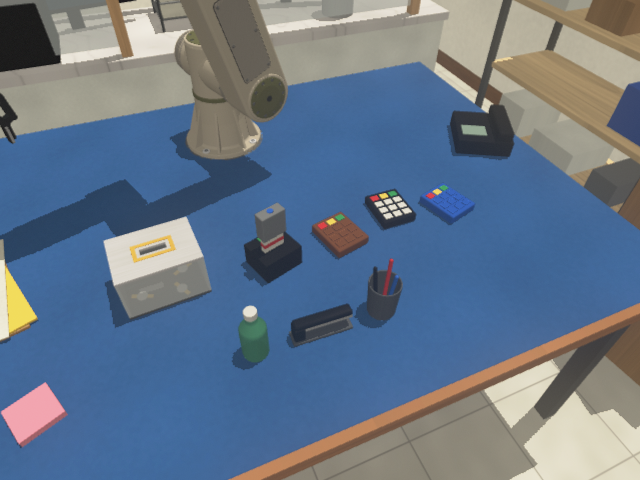

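View pics/top0.png

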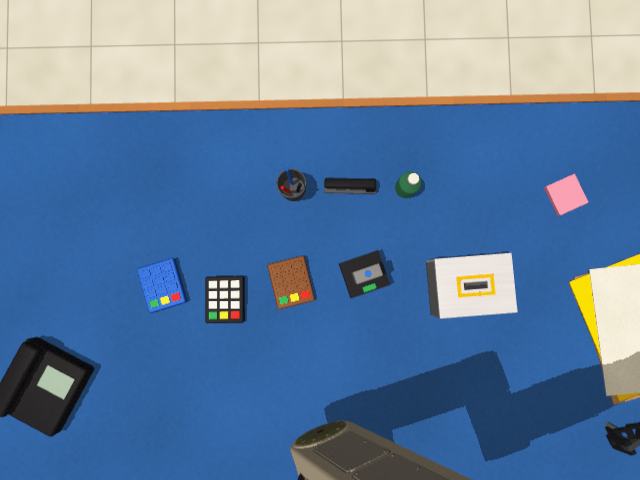

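The top view shows the black keypad at (225,299), the stand and wand at (366,274), and the box slot at (475,286). In the scene view they are at (390,207), (272,240) and (153,248). I'll zoom in and build masks.

```bash
python3 - <<'E'
from h import *
t=load('top0')['p'][:,:,::-1];s=load('scene0')['p'][:,:,::-1]
a=cv2.resize(t[240:330,330:530],None,fx=4,fy=4,interpolation=cv2.INTER_CUBIC)
cv2.imwrite('pics/c1.png',a)
b=cv2.resize(s[190:320,95:315],None,fx=3.6,fy=3.6,interpolation=cv2.INTER_CUBIC)
cv2.imwrite('pics/c2.png',b)
E
```

```text
(no output)
```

View pics/c1.png

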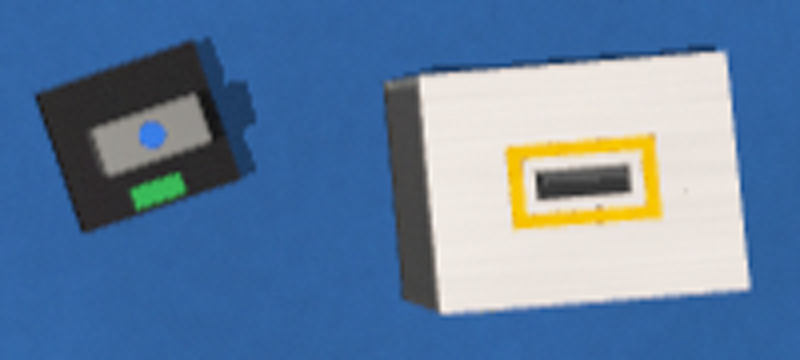

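View pics/c2.png

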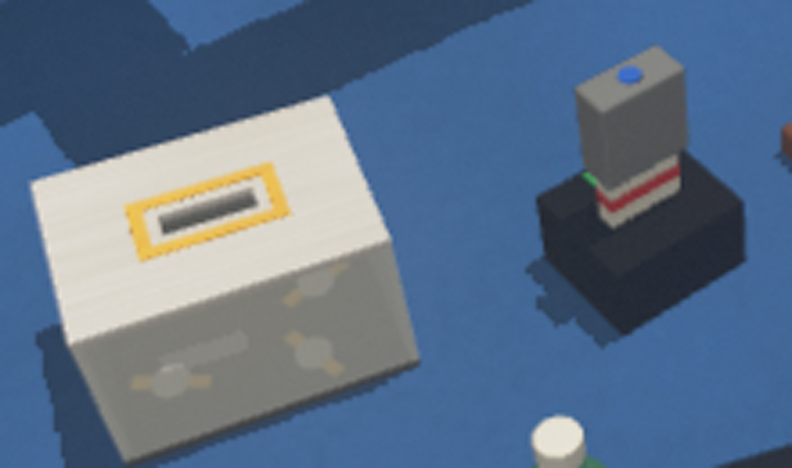

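```bash
cat > m.py <<'E'
from h import *
def hsv(z): return cv2.cvtColor(z['p'],cv2.COLOR_RGB2HSV)
def blob(m,box):
    x0,y0,x1,y1=box; k=np.zeros_like(m);k[y0:y1,x0:x1]=m[y0:y1,x0:x1]
    cs,_=cv2.findContours(k,cv2.RETR_EXTERNAL,cv2.CHAIN_APPROX_NONE)
    c=max(cs,key=cv2.contourArea); f=np.zeros_like(m);cv2.drawContours(f,[c],-1,255,-1)
    v,u=np.nonzero(f);return np.c_[u,v],c[:,0]
def rect(P):
    c,(w,h),a=cv2.minAreaRect((P[:,:2]*1000).astype(np.float32))
    if w<h: w,h,a=h,w,a+90
    return np.round(c,1),np.round((w,h),1),round((a+90)%180-90,2)  # angle of long side
E
python3 - <<'E'
from m import *
T=load('top0');S=load('scene0')
for n,z,bs in(('top',T,dict(y=(440,255,515,315),d=(355,262,378,285),g=(355,280,385,300))),('sc',S,dict(y=(120,225,185,270),d=(262,205,280,218),g=(250,235,262,245)))):
    H=hsv(z)
    my=cv2.inRange(H,(15,120,120),(35,255,255))
    px,c=blob(my,bs['y']);print(n,'yellow px',px.mean(0),len(px),rect(onplane(z,px,.11)), onplane(z,px,.11).mean(0))
    r,g,b=[z['p'][:,:,i].astype(int) for i in range(3)]
    md=((b>r+80)&(b>150)).astype(np.uint8)*255
    px,c=blob(md,bs['d']);print('dot',px.mean(0),len(px),onplane(z,px,.155).mean(0))
    mg=((g>r+60)&(g>b+40)).astype(np.uint8)*255
    px,c=blob(mg,bs['g']);print('green',px.mean(0),len(px),onplane(z,px,.055).mean(0))
# handle top in top view
H=hsv(T)
x=T['p'][262:290,348:390]
m=((T['p'].min(2)>90)&(H[:,:,1]<60)).astype(np.uint8)*255
px,c=blob(m,(345,255,395,290));print('handle',px.mean(0),len(px),rect(onplane(T,px,.155)))
# roof
m=((T['p'].min(2)>170)).astype(np.uint8)*255
px,c=blob(m,(425,245,525,325));print('roof',px.mean(0),rect(onplane(T,px,.11)),onplane(T,px,.11).mean(0))
# stand dark
m=((T['p'].max(2)<75)).astype(np.uint8)*255
px,c=blob(m,(335,245,400,302));print('stand',rect(onplane(T,px,.055)))
px,c=blob(m,(195,265,255,330));print('keypadT',rect(onplane(T,px,.024)),onplane(T,px,.024).mean(0),px.mean(0))
for n,z,b in(('T',T,(195,265,255,330)),('S',S,(360,185,420,230))):
    w=((z['p'].min(2)>170)).astype(np.uint8)*255
    k=np.zeros_like(w);x0,y0,x1,y1=b;k[y0:y1,x0:x1]=w[y0:y1,x0:x1]
    N,L,st,ce=cv2.connectedComponentsWithStats(k);o=np.argsort(-st[1:,4])[:9]+1;print(n,N-1,st[o,4],'keys mean px',ce[o].mean(0))
    P=onplane(z,ce[o],.026);print(P.mean(0),np.round(P[:,:2]*1000).tolist())
E
```

```text
top yellow px [475.54345006 285.16083009] 771 (array([ 510.9, -268.1]), array([82.2, 44.9]), -86.74) [ 0.51086132 -0.2683149   0.11      ]
dot [367.5 273.5] 32 [ 0.5413914  -0.02860479  0.155     ]
green [369.08219178 287.46575342] 73 [ 0.50997797 -0.03894583  0.055     ]
sc yellow px [151.67579909 248.29680365] 657 (array([ 510.4, -266.5]), array([81.2, 44.8]), -87.55) [ 0.51066084 -0.26704933  0.11      ]
dot [269.39130435 210.43478261] 23 [ 0.5403931  -0.02659463  0.155     ]
green [258.2 238.8] 5 [ 0.51149882 -0.04968206  0.055     ]
handle [367.28813559 273.27683616] 354 (array([541.9, -28.1]), array([58.3, 26.7]), -72.89)
roof [475.39609544 285.24859002] (array([ 510.9, -268.1]), array([170.2, 130.2]), -86.71) [ 0.51074923 -0.26799529  0.11      ]
stand (array([541.9, -28.4]), array([96.4, 82.8]), -72.3)
keypadT (array([490.1, 296.7]), array([107.7,  89.1]), -0.66) [0.4898359 0.2965034 0.024    ] [225.01872247 299.11453744]
T 9 [63 62 62 59 58 58 56 56 56] keys mean px [223.46691088 294.14280102]
[0.5015164  0.29965745 0.026     ] [[478.0, 300.0], [502.0, 325.0], [477.0, 274.0], [501.0, 300.0], [479.0, 326.0], [525.0, 273.0], [526.0, 325.0], [525.0, 299.0], [501.0, 274.0]]
S 9 [35 33 33 32 31 30 30 30 30] keys mean px [392.39934435 206.75788026]
[0.50130269 0.30118714 0.026     ] [[525.0, 275.0], [525.0, 327.0], [501.0, 275.0], [525.0, 301.0], [502.0, 328.0], [478.0, 275.0], [478.0, 327.0], [477.0, 301.0], [501.0, 301.0]]
```

```bash
cat >> m.py <<'E'
from scipy.spatial.transform import Rotation as R
def go(target,yawdeg,pos=None,q=None):
    s=env.get_state();q=s['orientation'];A=R.from_quat([q[1],q[2],q[3],q[0]]).as_matrix()
    d=A.T@(np.array(target)-s['tcp_pos']);cur=np.degrees(np.arctan2(A[1,0],A[0,0]))
    print('t',s['clock'],'tcp',s['tcp_pos'].round(4),'yaw',round(cur,2),'tilt',A[:,2].round(4),'gap',round(s['finger_gap'],4),'F',s['wrist_force'].round(2),'tq',s['ft_torque'].round(2))
    print('shift cm',(d*100).round(2),'yaw turn',round(cur-yawdeg,2))
E
python3 - <<'E'
from m import *
T=load('top0');S=load('scene0')
print('dot tri',tri(T,[367.5,273.5],S,[269.39,210.43]))
print('slot tri',tri(T,[475.54,285.16],S,[151.68,248.30]))
m=((S['p'].min(2)>170)).astype(np.uint8)*255
px,c=blob(m,(100,215,212,292));print('roofS',rect(onplane(S,px,.11)),onplane(S,px,.11).mean(0))
go([.5415,-.028,.20],17.3)
E
```

```text
dot tri (array([ 0.54163653, -0.02775206,  0.1564273 ]), np.float64(0.0015691910568735163))
slot tri (array([ 0.51095303, -0.26768842,  0.11036516]), np.float64(0.0010114456669725578))
roofS (array([ 510.8, -266. ]), array([169.6, 129.9]), -86.74) [ 0.5137725  -0.26836018  0.11      ]
t 0.1 tcp [ 0.256  -0.5143  0.2305] yaw -63.54 tilt [-6.0e-04  1.6e-03 -1.0e+00] gap 0.0852 F [-1.47 -0.35  0.06] tq [ 0.02 -0.02  0.05]
shift cm [-30.82 -47.22   3.11] yaw turn -80.84
```

>>> apply_moves(moves=[[[-2.5,-4,0],-8,1],[[-6,-9,0],-16,1],[[-9.5,-14,0],-24,1],[[-13,-19,0],-32,1],[[-16,-24,0],-41,1],[[-19,-29,0],-49,1],[[-22,-34,0],-57,1],[[-25,-39,0],-65,1],[[-28,-43.5,0],-73,1],[[-30.8,-47.2,0],-80.8,1]])

```text
clock: 1.35
tcp_pos: [0.5421, -0.0268, 0.2308]
orientation: [-0.0, 0.988, 0.153, -0.0]
wrist_force: [0.2, -0.9, -0.7]
finger_gap: 0.0856
```

```bash
python3 - <<'E'
from m import *
go([.5415,-.028,.10],17.3)
snap('scene','s1');snap('top','t1')
E
```

```text
t 1.35 tcp [ 0.5421 -0.0268  0.2308] yaw 17.57 tilt [-5.e-04  1.e-04 -1.e+00] gap 0.0856 F [ 0.18 -0.88 -0.69] tq [-0.01 -0.   -0.01]
shift cm [-0.09  0.1  13.08] yaw turn 0.27
```

View pics/s1.png

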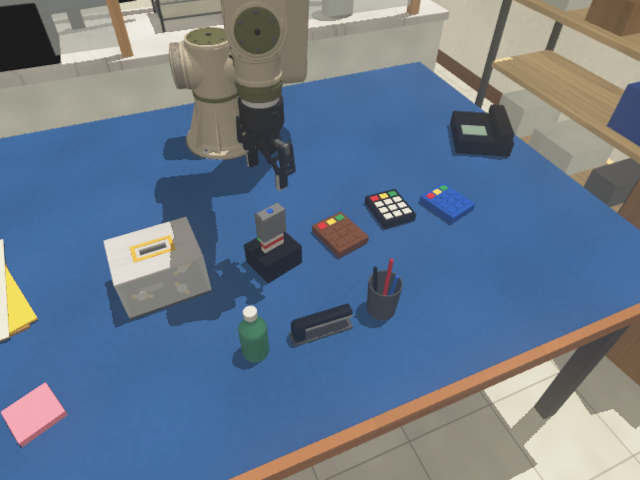

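Jaws are over the wand: fingertips at (250,155) and (285,180), blade at (270,225), all clear. Descending.

>>> apply_moves(moves=[[[0,0,1],0,1],[[0,0,3],0,1],[[0,0,5],0,1],[[0,0,7],0,1],[[0,0,9],0,1],[[0,0,10.5],0,1],[[0,0,12],0,1],[[0,0,13],0,1],[[0,0,13],0,1],[[0,0,13],0,1]])

```text
clock: 2.7
tcp_pos: [0.542, -0.0288, 0.1018]
orientation: [0.0, 0.989, 0.15, 0.0]
wrist_force: [0.9, 0.0, 0.6]
finger_gap: 0.0854
```

```bash
python3 - <<'E'
from m import *
go([.5415,-.028,.10],17.3)
snap('scene','s2');d=cv2.imread('pics/s2.png')[120:290,200:320];cv2.imwrite('pics/s2c.png',cv2.resize(d,None,fx=3.5,fy=3.5,interpolation=cv2.INTER_CUBIC))
E
```

```text
t 2.7 tcp [ 0.542  -0.0288  0.1018] yaw 17.27 tilt [ 9.e-04 -3.e-04 -1.e+00] gap 0.0854 F [0.95 0.03 0.64] tq [-0.02 -0.02 -0.  ]
shift cm [-0.02 -0.09  0.18] yaw turn -0.03
```

View pics/s2c.png

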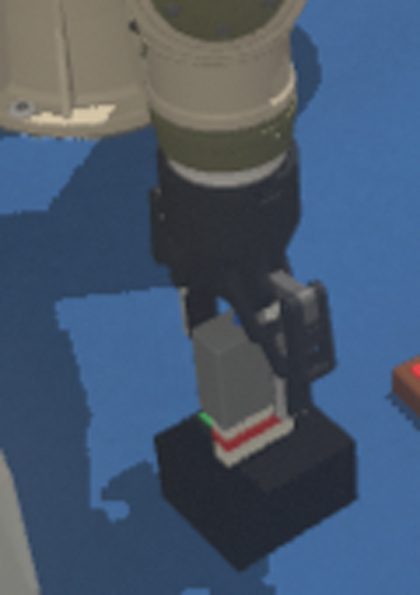

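```bash
python3 - <<'E'
from m import *
z=load('s2');c=np.array([.542,-.0288,.115]);x=np.array([.955,.296,0])
for s in(-.057,-.0427,.0427,.057): print(s,((proj(z,c+s*x)[0]-[200,120])*3.5).round())
y=np.array([-.296,.955,0]);h=np.array([.5417,-.028,.155])
for a in(-14,14):
  for b in(-30,30): print(a,b,((proj(z,h+a*x/1000+b*y/1000)[0]-[200,120])*3.5).round())
E
```

```text
-0.057 [190. 320.]
-0.0427 [204. 332.]
0.0427 [287. 408.]
0.057 [302. 421.]
-14 -30 [185. 328.]
-14 30 [268. 285.]
14 -30 [213. 353.]
14 30 [297. 309.]
```

Projected finger positions match the picture: the +x fingertip is at crop (300,410) and the handle sits between the pads. Closing the gripper.

>>> apply_moves(moves=[[[0,0,0],0,0.6],[[0,0,0],0,0.3],[[0,0,0],0,0],[[0,0,0],0,0],[[0,0,0],0,0],[[0,0,0],0,0],[[0,0,0],0,0],[[0,0,0],0,0],[[0,0,0],0,0],[[0,0,0],0,0]], squeeze=60)

```text
clock: 4.0
tcp_pos: [0.5417, -0.0288, 0.1016]
orientation: [0.0, 0.989, 0.15, 0.0]
wrist_force: [-0.5, -0.2, 5.1]
finger_gap: 0.0277
```

```bash
python3 - <<'E'
from m import *
go([.5415,-.028,.16],17.3)
E
```

```text
t 4.0 tcp [ 0.5417 -0.0288  0.1016] yaw 17.26 tilt [ 5.e-04 -2.e-04 -1.e+00] gap 0.0277 F [-0.47 -0.2   5.13] tq [-0.04  0.31 -0.03]
shift cm [ 0.01 -0.08 -5.84] yaw turn -0.04
```

>>> apply_moves(moves=[[[0,0,-0.3],0,0],[[0,0,-1],0,0],[[0,0,-2],0,0],[[0,0,-3],0,0],[[0,0,-4],0,0],[[0,0,-5],0,0],[[0,0,-5.8],0,0],[[0,0,-6],0,0],[[0,0,-6],0,0],[[0,0,-6],0,0]])

```text
clock: 5.25
tcp_pos: [0.5412, -0.0287, 0.1608]
orientation: [-0.0, 0.989, 0.15, -0.0]
wrist_force: [0.2, 1.0, -2.7]
finger_gap: 0.0272
```

```bash
python3 - <<'E'
from m import *
go([.4895,.300,.16],3.3)
snap('scene','s3');d=cv2.imread('pics/s3.png')[120:290,200:320];cv2.imwrite('pics/s3c.png',cv2.resize(d,None,fx=3.5,fy=3.5,interpolation=cv2.INTER_CUBIC))
E
```

```text
t 5.25 tcp [ 0.5412 -0.0287  0.1608] yaw 17.26 tilt [-8.e-04  1.e-04 -1.e+00] gap 0.0272 F [ 0.18  1.02 -2.68] tq [-0.01 -0.02 -0.01]
shift cm [  4.81 -32.93   0.09] yaw turn 13.96
```

View pics/s3c.png

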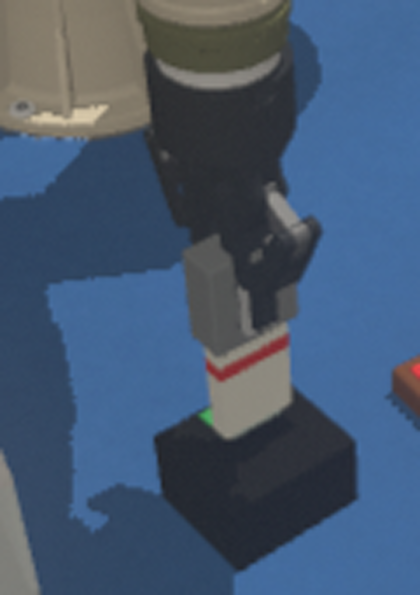

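Wand gripped and lifted, with its tip 59 mm higher at z≈0.069. Now to the keypad.

>>> apply_moves(moves=[[[0.3,-2,-0.5],1,0],[[0.8,-5.5,-0.5],3,0],[[1.4,-10,-0.5],5,0],[[2.1,-14.5,-0.5],7,0],[[2.8,-19,-0.4],9,0],[[3.5,-23.5,-0.2],11,0],[[4,-27.5,0],12,0],[[4.5,-30.5,0.3],13,0],[[4.8,-32.3,0.4],14,0],[[4.8,-32.9,0.4],14,0]])

```text
clock: 6.55
tcp_pos: [0.4892, 0.3005, 0.1567]
orientation: [0.0, 1.0, 0.029, -0.0]
wrist_force: [0.3, 0.2, -2.7]
finger_gap: 0.0275
```

>>> apply_moves(moves=[[[0,0,0],0,0],[[0,0,0],0,0],[[0,0,0],0,0],[[0,0,0],0,0],[[0,0,0],0,0],[[0,0,0],0,0],[[0,0,0],0,0],[[0,0,0],0,0],[[0,0,0],0,0],[[0,0,0],0,0]])

```text
clock: 7.8
tcp_pos: [0.4897, 0.2997, 0.1573]
orientation: [0.0, 1.0, 0.028, -0.0]
wrist_force: [0.1, 0.2, -2.9]
finger_gap: 0.0275
```

```bash
python3 - <<'E'
from m import *
go([.5108,-.2675,.226],3.3)
for n in('scene','top'): snap(n,n+'4')
d=cv2.imread('pics/scene4.png')[90:250,330:450];e=cv2.imread('pics/top4.png')[220:380,140:320]
cv2.imwrite('pics/4c.png',np.hstack([cv2.resize(d,None,fx=2.6,fy=2.6,interpolation=cv2.INTER_CUBIC),cv2.resize(e,None,fx=2.6,fy=2.6,interpolation=cv2.INTER_CUBIC)]))
E
```

```text
t 7.8 tcp [0.4897 0.2997 0.1573] yaw 3.26 tilt [ 0.e+00 -1.e-04 -1.e+00] gap 0.0275 F [ 0.05  0.18 -2.91] tq [0.01 0.01 0.02]
shift cm [-1.13 56.75 -6.87] yaw turn -0.04
```

View pics/4c.png

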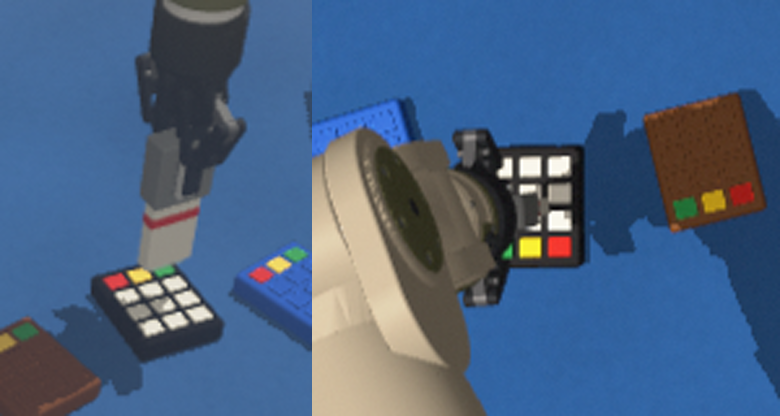

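The wand hangs upright above the middle of the keypad (scene crop tip at (165,262)) with a visible gap. I'll hold longer.

>>> apply_moves(moves=[[[0,0,0],0,0],[[0,0,0],0,0],[[0,0,0],0,0],[[0,0,0],0,0],[[0,0,0],0,0],[[0,0,0],0,0],[[0,0,0],0,0],[[0,0,0],0,0],[[0,0,0],0,0],[[0,0,0],0,0]])

```text
clock: 9.15
tcp_pos: [0.4898, 0.2996, 0.1573]
orientation: [0.0, 1.0, 0.028, 0.0]
wrist_force: [0.2, 0.6, -1.5]
finger_gap: 0.0274
```

```bash
python3 - <<'E'
from m import *
go([.5108,-.2675,.226],3.3)
E
```

```text
t 9.15 tcp [0.4898 0.2996 0.1573] yaw 3.26 tilt [ 0.e+00 -1.e-04 -1.e+00] gap 0.0274 F [ 0.16  0.57 -1.46] tq [ 0.03 -0.01 -0.01]
shift cm [-1.12 56.74 -6.87] yaw turn -0.04
```

>>> apply_moves(moves=[[[0,0,-1],0,0],[[0,0,-3],0,0],[[0,0,-5.5],0,0],[[0,1.5,-6.9],0,0],[[-0.1,5,-6.9],0,0],[[-0.2,10,-6.9],0,0],[[-0.3,15,-6.9],0,0],[[-0.4,20,-6.9],0,0],[[-0.5,25,-6.9],0,0],[[-0.6,30,-6.9],0,0]])

```text
clock: 10.4
tcp_pos: [0.5002, -0.0026, 0.2266]
orientation: [0.0, 1.0, 0.028, 0.0]
wrist_force: [-0.1, -0.6, -2.5]
finger_gap: 0.0273
```

>>> apply_moves(moves=[[[-0.1,5,0],0,0],[[-0.2,10,0],0,0],[[-0.3,14.5,0],0,0],[[-0.4,18.5,0],0,0],[[-0.5,22,0],0,0],[[-0.5,24.5,0],0,0],[[-0.5,26,0],0,0],[[-0.5,26.7,0],0,0],[[-0.5,26.7,0],0,0],[[-0.5,26.7,0],0,0]])

```text
clock: 11.65
tcp_pos: [0.511, -0.2661, 0.2263]
orientation: [-0.0, 1.0, 0.029, -0.0]
wrist_force: [0.3, 0.9, -3.1]
finger_gap: 0.0268
```

```bash
python3 - <<'E'
from m import *
go([.5108,-.2675,.226],3.3)
for n in('scene','top'): snap(n,n+'5')
d=cv2.imread('pics/scene5.png')[120:320,80:230];e=cv2.imread('pics/top5.png')[220:420,380:560]
cv2.imwrite('pics/5c.png',np.hstack([cv2.resize(d,None,fx=2.4,fy=2.4,interpolation=cv2.INTER_CUBIC),cv2.resize(e,None,fx=2.4,fy=2.4,interpolation=cv2.INTER_CUBIC)]))
E
```

```text
t 11.65 tcp [ 0.511  -0.2661  0.2263] yaw 3.33 tilt [-2.e-04  4.e-04 -1.e+00] gap 0.0268 F [ 0.32  0.85 -3.08] tq [-0.   -0.03 -0.03]
shift cm [-0.03  0.14  0.03] yaw turn 0.03
```

View pics/5c.png

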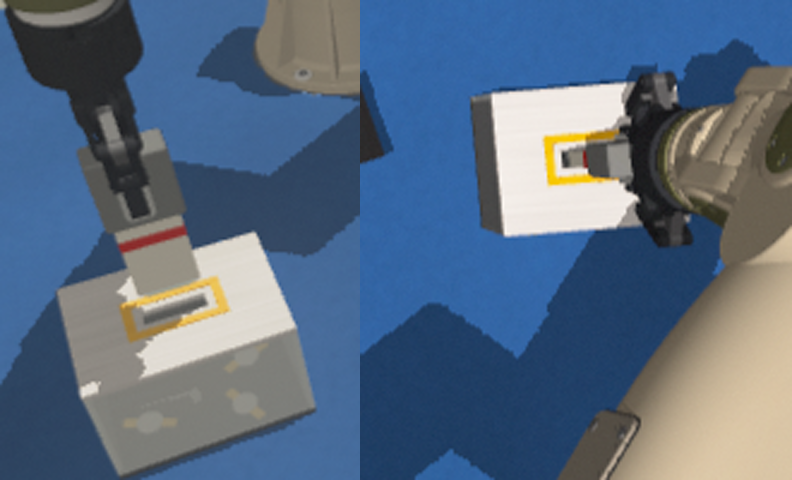

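```bash
cat >> m.py <<'E'
def band(f,tcp,yaw=3.3):
    z=load(f);r,g,b=[z['p'][:,:,i].astype(int) for i in range(3)]
    m=((r>g+50)&(r>b+50)&(b>g-25)).astype(np.uint8)*255
    m[:, 260:]=0;m[320:]=0
    px,c=blob(m,(80,120,250,320))
    a=np.radians(yaw);x=np.array([np.cos(a),np.sin(a),0]);y=np.array([-np.sin(a),np.cos(a),0])
    o,d=ray(z,px);p0=np.array(tcp)+.007*x
    P=o+d*(((p0-o)@x)/(d@x))[:,None]-p0
    Y=P@y*1000;Z=P[:,2]*1000
    print('band n',len(px),'px',px.mean(0),'y rel tcp mm mean',Y.mean(),'ends',Y.min(),Y.max(),'z mean',Z.mean(), 'slope',np.polyfit(Y,Z,1)[0])
E
python3 - <<'E'
from m import *
band('scene5',[ 0.511 , -0.2661 , 0.2263])
print('expect z', (.1947-.2263)*1000)
z=load('scene5')
px,c=blob(cv2.inRange(hsv(z),(15,120,120),(35,255,255)),(120,225,185,270))
print('yellow',len(px),onplane(z,px,.11).mean(0))
E
```

```text
band n 114 px [143.19298246 219.24561404] y rel tcp mm mean 1.969126443231491 ends -22.60754934455186 26.98742540164462 z mean -32.502999123941905 slope 0.002903295978308505
expect z -31.59999999999999
yellow 661 [ 0.51046682 -0.26692835  0.11      ]
```

```bash
python3 - <<'E'
from m import *
e=cv2.imread('pics/top5.png')[265:310,450:510]
cv2.imwrite('pics/5d.png',cv2.resize(e,None,fx=12,fy=12,interpolation=cv2.INTER_NEAREST))
E
```

```text
(no output)
```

View pics/5d.png

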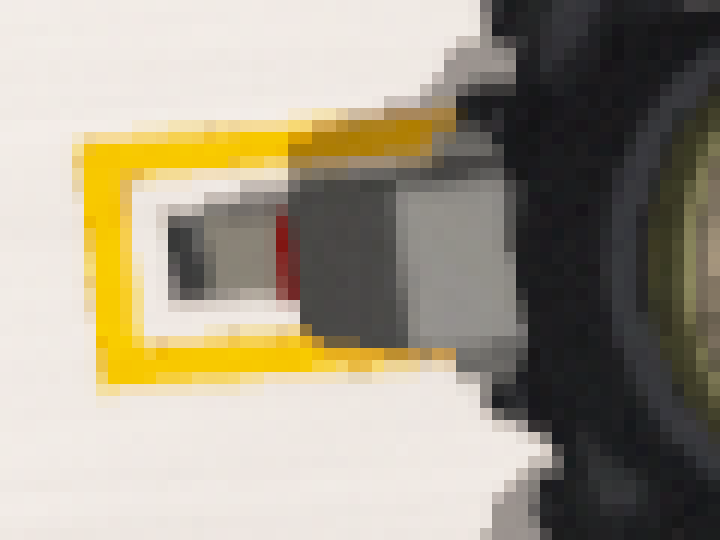

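```bash
python3 - <<'E'
from m import *
z=load('top5')
a=np.radians(3.3);y=np.array([-np.sin(a),np.cos(a)])
P=onplane(z,[[482.6,279.3],[482.6,293.3],[482.6,286.3]],.2797)[:,:2];print(P, P[2]-.03*y)
# blade red band left edge x-mid : u 276/12,  v 215..300
P=onplane(z,[[450+276/12-.5,265+257/12-.5]],.195)[:,:2];print('band',P-.025*y)
s=env.get_state();print(s['tcp_pos'])
E
```

```text
[[ 0.52490928 -0.23607742]
 [ 0.49862517 -0.2349723 ]
 [ 0.51175551 -0.23552437]] [ 0.51348244 -0.26547462]
band [[ 0.51256846 -0.26394504]]
[ 0.5111063  -0.26613842  0.22643797]
```

Both views, comparing wand and slot within the same picture, say the wand sits about 2 mm too far +x and 3 mm too far +y. I'll correct that and lower to about 8 mm above the roof.

>>> apply_moves(moves=[[[-0.1,0.15,0],0,0],[[-0.2,0.3,0],0,0],[[-0.2,0.3,0.3],0,0],[[-0.2,0.3,0.7],0,0],[[-0.2,0.3,1.1],0,0],[[-0.2,0.3,1.4],0,0],[[-0.2,0.3,1.7],0,0],[[-0.2,0.3,1.7],0,0],[[-0.2,0.3,1.7],0,0],[[-0.2,0.3,1.7],0,0]])

```text
clock: 13.0
tcp_pos: [0.5093, -0.2702, 0.2095]
orientation: [0.0, 1.0, 0.028, 0.0]
wrist_force: [0.2, 0.4, -2.0]
finger_gap: 0.0275
```

```bash
python3 - <<'E'
from m import *
go([.5093,-.2692,.15],3.3)
for n in('scene','top'): snap(n,n+'6')
s=env.get_state();band('scene6',s['tcp_pos'])
d=cv2.imread('pics/scene6.png')[205:265,115:185];e=cv2.imread('pics/top6.png')[262:312,450:510]
cv2.imwrite('pics/6c.png',cv2.resize(d,None,fx=10,fy=10,interpolation=cv2.INTER_NEAREST))
cv2.imwrite('pics/6d.png',cv2.resize(e,None,fx=12,fy=12,interpolation=cv2.INTER_NEAREST))
E
```

```text
t 13.0 tcp [ 0.5093 -0.2702  0.2095] yaw 3.26 tilt [ 3.e-04 -4.e-04 -1.e+00] gap 0.0275 F [ 0.22  0.39 -2.01] tq [ 0.02 -0.03 -0.01]
shift cm [ 0.01 -0.11  5.95] yaw turn -0.04
band n 108 px [143.08333333 225.81481481] y rel tcp mm mean 1.9222460881458365 ends -22.41709088316264 26.587069948954078 z mean -32.58030027165739 slope 0.0070533113895552765
```

View pics/6c.png

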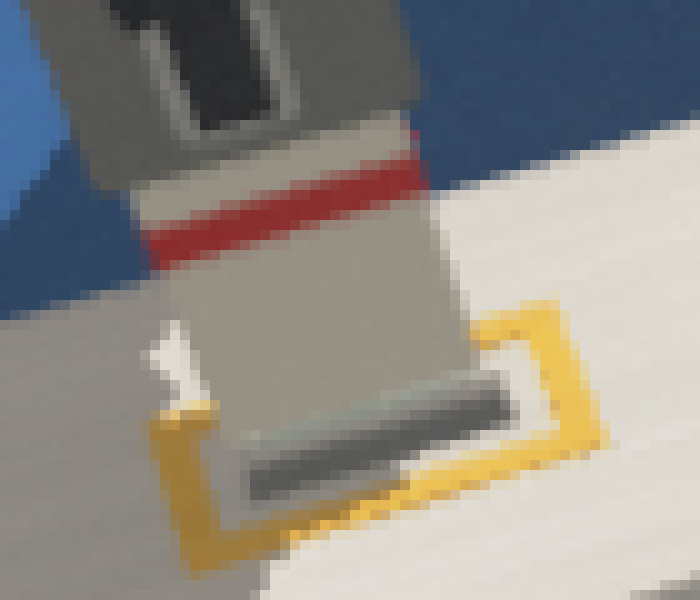

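View pics/6d.png

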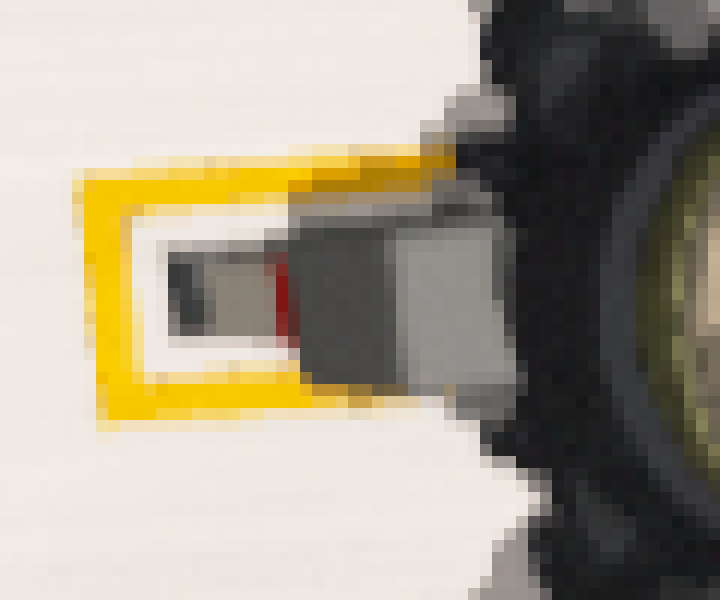

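```bash
python3 - <<'E'
from m import *
z=load('top6')
a=np.radians(3.3);y=np.array([-np.sin(a),np.cos(a)])
print('handle',onplane(z,[[482.6,262+301.5/12-.5]],.2628)[:,:2]-.03*y)
print('band',onplane(z,[[450+276/12-.5,262+300/12-.5]],.178)[:,:2]-.025*y)
print('slot left',onplane(z,[[450+170/12-.5,262+294/12-.5]],.11)[:,:2]-.026*y)
for i in range(3): print(env.get_state()['tcp_pos']);
S=load('scene6')
f=lambda u,v:[115+u/10-.5,205+v/10-.5]
# slot right end / left end in scene
print('slotS',onplane(S,[f(250,483),f(515,400)],.11))
# blade bottom corners, on the front... silhouettes of blade left/right lower
E
```

```text
handle [[ 0.51249001 -0.27024621]]
band [[ 0.51101043 -0.26841105]]
slot left [[ 0.5110992  -0.26812186]]
[ 0.50924947 -0.27022705  0.20947007]
[ 0.50924947 -0.27022705  0.20947007]
[ 0.50924947 -0.27022705  0.20947007]
slotS [[ 0.5142678  -0.29129169  0.11      ]
 [ 0.51087403 -0.23904397  0.11      ]]
```

>>> apply_moves(moves=[[[0,-0.04,0],0,0],[[0,-0.08,0.2],0,0],[[0,-0.08,0.4],0,0],[[0,-0.08,0.6],0,0],[[0,-0.08,0.7],0,0],[[0,-0.08,0.8],0,0],[[0,-0.08,0.9],0,0],[[0,-0.08,1.0],0,0],[[0,-0.08,1.0],0,0],[[0,-0.08,1.0],0,0]])

```text
clock: 14.35
tcp_pos: [0.5091, -0.2694, 0.1993]
orientation: [0.0, 1.0, 0.028, 0.0]
wrist_force: [0.5, -0.3, -2.0]
finger_gap: 0.0273
```

```bash
python3 - <<'E'
from m import *
go([.5093,-.2692,.1415],3.3)
for n in('scene','top'): snap(n,n+'7')
s=env.get_state();band('scene7',s['tcp_pos'])
d=cv2.imread('pics/scene7.png')[205:265,115:185];e=cv2.imread('pics/top7.png')[262:312,450:510]
cv2.imwrite('pics/7c.png',cv2.resize(d,None,fx=10,fy=10,interpolation=cv2.INTER_NEAREST))
cv2.imwrite('pics/7d.png',cv2.resize(e,None,fx=12,fy=12,interpolation=cv2.INTER_NEAREST))
E
```

```text
t 14.35 tcp [ 0.5091 -0.2694  0.1993] yaw 3.26 tilt [ 1.e-04 -1.e-04 -1.e+00] gap 0.0273 F [ 0.53 -0.27 -1.98] tq [-0.02  0.02 -0.02]
shift cm [ 0.02 -0.02  5.78] yaw turn -0.04
band n 104 px [144.82692308 229.53846154] y rel tcp mm mean 1.8278452073782003 ends -22.471249825319592 26.43987121988862 z mean -32.57227060076039 slope 0.010088063670328428
```

View pics/7c.png

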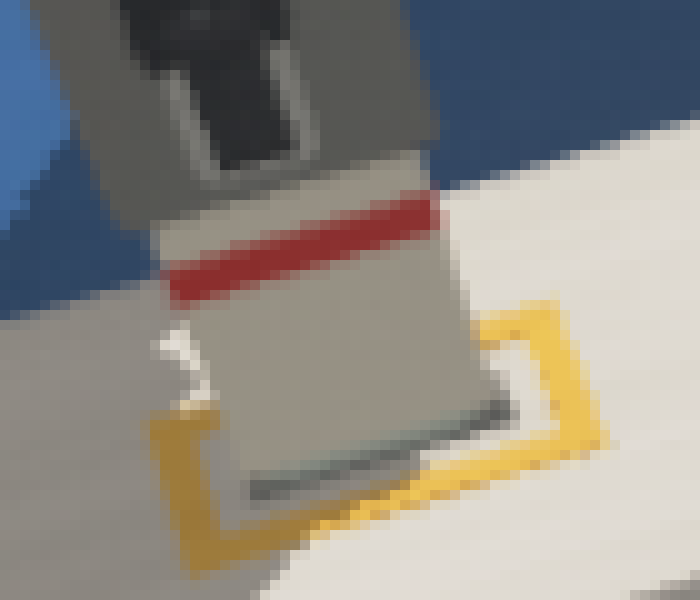

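View pics/7d.png

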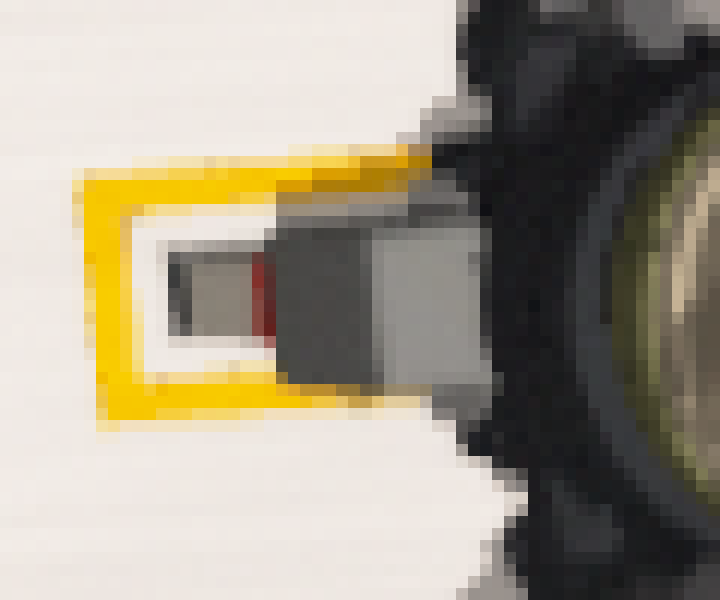

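>>> apply_moves(moves=[[[0,-0.04,0],0,0],[[0,-0.04,0.1],0,0],[[0,-0.04,0.2],0,0],[[0,-0.04,0.3],0,0],[[0,-0.04,0.4],0,0],[[0,-0.04,0.5],0,0],[[0,-0.04,0.6],0,0],[[0,-0.04,0.6],0,0],[[0,-0.04,0.6],0,0],[[0,-0.04,0.6],0,0]])

```text
clock: 15.7
tcp_pos: [0.5091, -0.269, 0.1934]
orientation: [0.0, 1.0, 0.028, 0.0]
wrist_force: [0.1, 0.0, -2.6]
finger_gap: 0.0273
```

```bash
python3 - <<'E'
from m import *
go([.5093,-.2692,.1415],3.3)
snap('scene','scene8')
s=env.get_state();band('scene8',s['tcp_pos'])
E
```

```text
t 15.7 tcp [ 0.5091 -0.269   0.1934] yaw 3.26 tilt [ 1.e-04 -1.e-04 -1.e+00] gap 0.0273 F [ 0.13  0.01 -2.58] tq [ 0.01 -0.02 -0.05]
shift cm [0.02 0.02 5.19] yaw turn -0.04
band n 104 px [145.78846154 231.74038462] y rel tcp mm mean 1.6922818011608975 ends -22.53687285827046 26.611279588660707 z mean -32.5849754593142 slope 0.0004990413121596943
```

The tip is about 8 mm into the slot with no contact force. Continuing down.

>>> apply_moves(moves=[[[0,0,0.2],0,0],[[0,0,0.4],0,0],[[0,0,0.6],0,0],[[0,0,0.8],0,0],[[0,0,1.0],0,0],[[0,0,1.2],0,0],[[0,0,1.4],0,0],[[0,0,1.6],0,0],[[0,0,1.6],0,0],[[0,0,1.6],0,0]])

```text
clock: 17.0
tcp_pos: [0.5091, -0.269, 0.1773]
orientation: [0.0, 1.0, 0.028, 0.0]
wrist_force: [-0.0, 0.1, -3.2]
finger_gap: 0.0276
```

```bash
python3 - <<'E'
from m import *
go([.5093,-.2692,.1415],3.3)
snap('scene','scene9')
s=env.get_state();band('scene9',s['tcp_pos'])
E
```

```text
t 17.0 tcp [ 0.5091 -0.269   0.1773] yaw 3.26 tilt [ 0.e+00 -1.e-04 -1.e+00] gap 0.0276 F [-0.01  0.12 -3.2 ] tq [ 0.04 -0.02 -0.02]
shift cm [0.02 0.03 3.58] yaw turn -0.04
band n 100 px [147.93 237.66] y rel tcp mm mean 1.7817560397756562 ends -23.047156050663144 26.729609097447124 z mean -32.6293800159051 slope 0.005379212920243703
```

>>> apply_moves(moves=[[[0,0,0.4],0,0],[[0,0,0.8],0,0],[[0,0,1.2],0,0],[[0,0,1.6],0,0],[[0,0,2.1],0,0],[[0,0,2.6],0,0],[[0,0,3.0],0,0],[[0,0,3.3],0,0],[[0,0,3.5],0,0],[[0,0,3.5],0,0]])

```text
clock: 18.3
tcp_pos: [0.5091, -0.2689, 0.1422]
orientation: [0.0, 1.0, 0.028, -0.0]
wrist_force: [-0.1, -1.0, -1.5]
finger_gap: 0.0274
```

>>> apply_moves(moves=[[[0,0,0],0,0],[[0,0,0],0,0],[[0,0,0],0,0],[[0,0,0],0,0],[[0,0,0],0,0],[[0,0,0],0,0],[[0,0,0],0,0],[[0,0,0],0,0],[[0,0,0],0,0],[[0,0,0],0,0]])

```text
clock: 19.55
tcp_pos: [0.5091, -0.269, 0.1423]
orientation: [0.0, 1.0, 0.028, 0.0]
wrist_force: [-0.4, -0.5, -3.3]
finger_gap: 0.0273
```

```bash
python3 - <<'E'
from m import *
go([.5093,-.2692,.1415],3.3)
snap('scene','scene10');snap('top','top10')
s=env.get_state();print(abs(s['qvel']).max())
d=cv2.imread('pics/scene10.png')[190:290,90:220]
cv2.imwrite('pics/10c.png',cv2.resize(d,None,fx=6,fy=6,interpolation=cv2.INTER_CUBIC))
E
```

```text
t 19.55 tcp [ 0.5091 -0.269   0.1423] yaw 3.26 tilt [ 0.e+00 -1.e-04 -1.e+00] gap 0.0273 F [-0.41 -0.46 -3.31] tq [-0.01  0.03 -0.02]
shift cm [0.02 0.02 0.08] yaw turn -0.04
0.001382742339124742
```

View pics/10c.png

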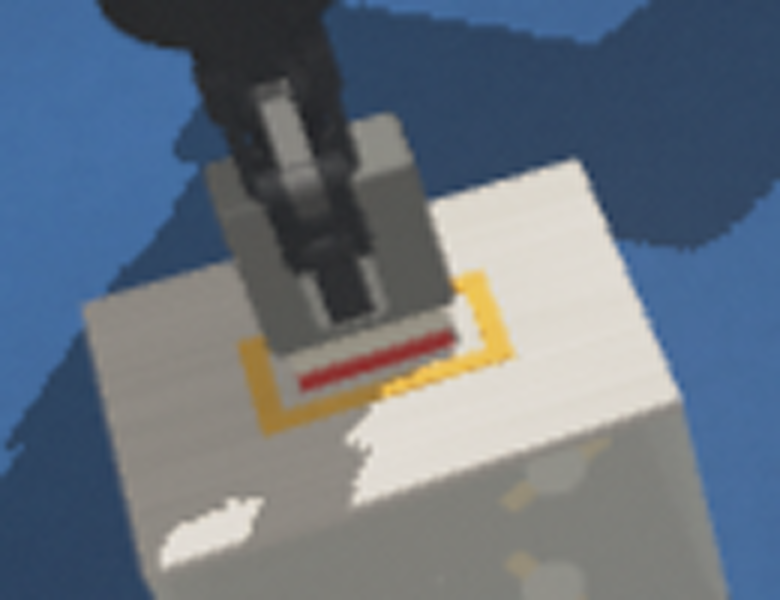

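View pics/top10.png

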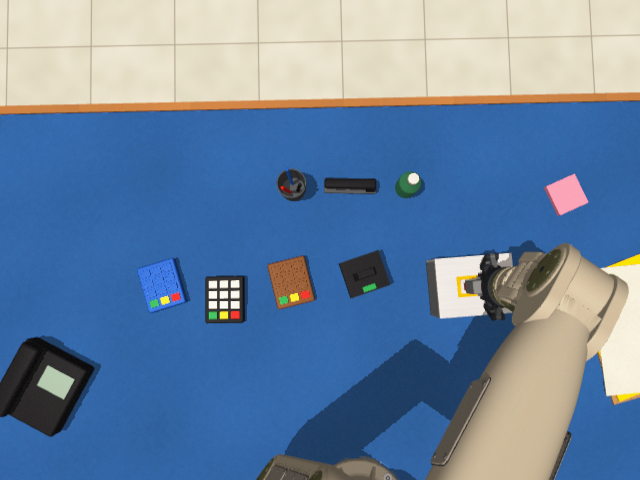

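The scene crop shows the red band half sunk at the roof slot, from (300,383) to (455,338). The blade is upright and the handle is clear of the roof. In the top view the cup, stapler and bottle are where they started. Handing in.

```bash
python3 -c "
from workcell import env
print(env.hand_in())"
```

```text
the job is handed in; nothing more can be done
None
```

I finished the job and handed it in at about 19.6 s of the 69 s allowed; the hand-in reports no verdict.

**Keypad:** I gripped the wand at 60 N, lifted it out of the stand, and held it about 41 mm above the middle of the black keypad. It hung upright and still there for at least 2.4 s without touching the keypad.

**Slot:** I lined the blade up with the slot and lowered it until its tip was about 59–60 mm below the roof. It finished gripped, upright and still.

**Last checks:**
- The red band was about half sunk at the roof level and the handle was clear of the roof.
- The wrist force was about 3 N, roughly the wand's weight, and nothing pressed sideways.
- The tool pointed straight down with the arm at rest, and the finger opening was 27 mm.
- In the top view the pen cup, stapler and bottle had not visibly moved.

**What disagreed:** The two cameras differed from each other and from the arm's own position by 1–2 mm, and by up to about 2.5 mm in one handle reading. That is close to the stated calibration. I aligned the wand to the slot within each picture instead, and the blade went in without contact force.

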